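# Complete the condiment caddy and show it to the inspection camera

### The job

Stand the red shaker fully down in the empty well of the condiment caddy on the table and let it go. Then lift the caddy with both shakers by its black grip and hold it level and still in front of the inspection camera: its middle 15 cm straight out from the lens, at lens height, broadside so that the lens sees the shakers side by side (either on the left). Finish while still holding it there, leaving the camera and everything else undisturbed.

Things in the scene. Friction and masses are not known exactly. Their poses are not given: they have to be found in the camera images.
- caddy: Loose steel two-well caddy, 0.3 kg, any yaw. Base plate 164 (x) x 56 x 6 mm. Round open-topped wells at x = +54 and -54 mm: wall 3, bore 41 mm, rim 36 mm above the underside, mouth flared to 47 mm. A central 12 mm rod carries the black grip block. Origin: centre of the underside, z up.
- caddy_grip (a point): Centre of the caddy's black grip block, 36 (x) x 14 (y) x 26 mm high, 98 mm above the caddy's underside (block from 85 to 111 mm); axes as the caddy. Its flat sides face +-y: pinch it along y.
- caddy_mid (a point): Middle of the caddy: 50 mm above the centre of its underside; axes as the caddy. This point is to be 150 mm in front of the lens.
- well_empty (a point): Centre of the floor of the empty well (caddy x = -54 mm, 6 mm above the underside); axes as the caddy.
- well_full (a point): Centre of the floor of the well in which the green shaker stands (caddy x = +54 mm, 6 mm above the underside); axes as the caddy.
- red_shaker: Loose upright round glass shaker, red-brown contents, steel cap; 38 mm across, 85 mm tall (cap 36 mm across, from 61 mm up), about 0.11 kg. Starts on the table at the left. Origin: centre of the underside, z up.
- green_shaker: The same shaker with green contents; starts seated in one well of the caddy, its top 91 mm above the caddy's underside. Origin: centre of the underside, z up.
- lens (a point): Centre of the lens's front face; z up, it looks along its -x (to the robot): the caddy's middle goes to x = -150 mm, y = z = 0 here. Small grey camera (58 x 52 x 46 mm, black lens barrel) on a fixed stand: 16 mm column, 249 mm tall, dark round foot 76 mm across. Place, facing and height vary (lens 155 to 205 mm up).
- spice_jar: Bystander, loose: spice jar with yellow cap, 45 mm across, 100 mm tall. Origin: centre of the underside.
- timer: Bystander, loose: white kitchen timer with red dial, 64 x 64 x 38 mm. Origin: centre of the underside.
- crumb_tub: Bystander, loose: deli tub with beige contents, 107 mm across, 53 mm tall. Origin: centre of the underside.
Not all that is in view belongs to the job. What is shaped like the red_shaker but orange or purple is not meant.

How it is judged (in metres and radians):
On the way:
1. the red shaker stands fully down in the empty well, let go, while the caddy stands on the table (horizontal distance between red_shaker and well_empty below 0.006 m and z of red_shaker in the frame of well_empty between -0.005 and 0.006 m and contact force between the fingers and red_shaker below 0.1 N and height (world z) of caddy below 0.006 m and angle between caddy's own z axis and vertical below 0.05 rad), for 0.2 s.
At the end, for the whole second after the job is handed in: Held still in the air by its grip (TCP within 45 mm, fingers off the shakers), the caddy's middle is 150+-25 mm in front of the lens, within 25 mm sideways and in height, broadside within 0.17 rad, level within 0.12 rad; both shakers within 6 mm of seated; bystanders moved <20 mm, lens <10 mm (x of caddy_mid in the frame of lens between -0.175 and -0.125 m and y of caddy_mid in the frame of lens between -0.025 and 0.025 m and z of caddy_mid in the frame of lens between -0.025 and 0.025 m and angle between the x axis of caddy and the y axis of lens, either way round below 0.17 rad and angle between caddy's own z axis and vertical below 0.12 rad and height (world z) of caddy above 0.07 m and contact force between the fingers and caddy above 1 N and distance between the grasp point and caddy_grip below 0.045 m and contact force between the fingers and red_shaker below 0.5 N and contact force between the fingers and green_shaker below 0.5 N and linear speed of caddy below 0.03 m/s and angular speed of caddy below 0.3 rad/s and horizontal distance between red_shaker and well_empty below 0.006 m and z of red_shaker in the frame of well_empty between -0.005 and 0.006 m and horizontal distance between green_shaker and well_full below 0.006 m and z of green_shaker in the frame of well_full between -0.005 and 0.006 m and distance of each of spice_jar, timer, crumb_tub from where it was at the start of the episode below 0.02 m and distance of lens from where it was at the start of the episode below 0.01 m); the arm keeps its last pose, push and grip.
It fails at once if a bystander (spice jar) is moved 20 mm or more (distance of spice_jar from where it was at the start of the episode above 0.02 m).
It fails at once if a bystander (timer) is moved 20 mm or more (distance of timer from where it was at the start of the episode above 0.02 m).
It fails at once if a bystander (crumb tub) is moved 20 mm or more (distance of crumb_tub from where it was at the start of the episode above 0.02 m).
It fails at once if the camera's lens is moved 10 mm or more (distance of lens from where it was at the start of the episode above 0.01 m).
It also fails if it takes over 64 s, if anything falls off the work surface, if the arm or the gripper's body presses on something with over 40 N, if the wrist force passes 120 N, or if a joint passes its speed limit or range.

### The arm

A 7-joint arm with a two-finger parallel gripper is mounted at the origin on a cart in front of the work surface, level with it; the furniture and walls round the work are solid. World frame = base frame: x ahead of the robot, y to its left, z up, the work surface at z = 0. Lengths are in mm, angles in rad, forces in N, time in s.
With the tool pointing down it reaches from about 425 to 975 mm from the base axis. Payload 16.7 kg.
Tool frame: the origin (TCP) lies between the finger pads, 19 mm behind the fingertips; this is the grasp point; z points along the fingers, y is the line along which they close (so a half turn about z gives the same grasp; the last joint's range is limited). The gripper opens to 85 mm and grips with 20 to 120 N. Pads are 22 mm wide; open, the fingers measure 114 mm over their backs; the gripper's body (76 mm by 85 mm) begins 54 mm behind the grasp point. The pads swing forward as they close: fully open they stand 13 mm farther back than shut.
Start: joints at [-1.274, 0.426, 0.074, 1.606, -0.034, 1.111, -0.067], TCP at [291.047, 608.99, 250.002] pointing down, gripper open.
Joint ranges: [-2.85, 2.85], [-0.5, 2.14], [-1.23, 1.37], [0.21, 2.46], [-1.02, 4.16], [0.16, 2.05], [-2.73, 2.73]. Speed limits (rad/s): [1.89, 1.89, 2.39, 2.39, 3.01, 3.01, 3.01].

### API

Orientations are given as a unit quaternion [x, y, z, w].
In Python, from plant import manip gives the robot as it stands.
- The arm moves only by the shell command python3 -m jog 'ROWS' [FORCE]. ROWS is a JSON object of lists of equal length, an entry for each row: "xyz": the shift along the tool's x, y, z in mm, a list of three; "rotation": the turn, a rotation vector about the tool's x, y, z in degrees, a list of three; "claw": the closure, from -1 (fully open) to 1 (shut). A call has 1 to 5 rows; each row shifts and turns the commanded pose from where the row before left it, along the tool's axes as they then stand; what a row does not reach is not made up. A row lasts 1/8 s, in which the tool goes at most 62.5 mm and 10.7 degrees, less where a joint would pass 70% of its speed; a pose out of reach is approached as far as the arm can. A call with a gripper value outside its range is refused whole. The fingers move at their own pace and stop on an object; FORCE is the grip in N (left out, the last holds). Time passes only in rows, so rows that do not move let the fingers close. It gives the time, the measured TCP pose, the force, the opening and the grip force at its end, in the units of the state.
- manip.observe(): the state, without advancing time (a new reading comes with each control period).
- manip.grab_frame(name): name is "scene" or "top" or "wrist"; returns a dict with "pixels" (480x640x3 uint8, red, green, blue), "camera_matrix" (3x3 intrinsics, pixels), "dist_coeffs" ([k1, k2, p1, p2, k3] as OpenCV has them; the pictures are not rectified), "R" (3x3) and "t" (3): a world point X has camera coordinates R X + t. Camera axes: x right, y down, z forward; pixel columns grow to the right and rows downward; lengths in mm; the calibration is good to about 2 mm. A picture is of the moment at which its call begins. There is no depth.
- manip.hand_in(): hands the job in; it is judged then, once.
The state is a dict: "time": time; "joint_pos": joint angles; "qvel": joint speeds; "joint_efforts": joint torques, N m; "tcp_pos": TCP position; "tcp_rot": TCP orientation; "force": force on the tool from outside, world axes, zero at the start; "moment": the same for the moment, N m; "grip_width": opening from 0.0 (shut) to 1.0 (fully open); "finger_force": force on a finger pad.
Only numpy, scipy, OpenCV 4.12 (cv2) and the standard library are available. Lean on these libraries where they do the work, as an engineer would, in place of code of your own. Each camera call takes 0.05 s, during which the arm holds its last target. There are 200 camera calls.

## Working session

There is one attempt and no reset: what is moved stays moved. The work goes in short steps, Python scripts to look and compute and a shell command to move; the robot and the scene stay as the last step left them, time stands still between calls to the robot, and variables do not carry over. Pictures are saved under pics/ and viewed, at most 10 in all, crops included, and the job is handed in when it is done.

```bash
ls; mkdir -p pics
cat > h.py <<'E'
import numpy as np, cv2
from plant import manip
from scipy.spatial.transform import Rotation as Rn
def grab(n,save=None):
    f=manip.grab_frame(n)
    if save: cv2.imwrite('pics/'+save,f['pixels'][:,:,::-1])
    return f
def ray(f,uv):
    p=cv2.undistortPoints(np.array([[uv]],float),np.array(f['camera_matrix']),np.array(f['dist_coeffs']))[0,0]
    R=np.array(f['R']);t=np.array(f['t']).ravel()
    d=R.T@np.array([p[0],p[1],1]); return -R.T@t,d/np.linalg.norm(d)
def onz(f,uv,z):
    c,d=ray(f,uv); return c+d*(z-c[2])/d[2]
def tri(f1,a,f2,b):
    c1,d1=ray(f1,a);c2,d2=ray(f2,b)
    s=np.linalg.lstsq(np.c_[d1,-d2],c2-c1,rcond=None)[0]
    p,q=c1+s[0]*d1,c2+s[1]*d2; return (p+q)/2,np.linalg.norm(p-q)
def proj(f,X):
    return cv2.projectPoints(np.array([X],float),cv2.Rodrigues(np.array(f['R']))[0],np.array(f['t'],float),np.array(f['camera_matrix']),np.array(f['dist_coeffs']))[0].reshape(-1)
def blobs(f,lo,hi,amin=40):
    m=cv2.inRange(cv2.cvtColor(f['pixels'],cv2.COLOR_RGB2HSV),np.array(lo),np.array(hi))
    n,_,s,c=cv2.connectedComponentsWithStats(m)
    return [(c[i].round(1).tolist(),s[i].tolist()) for i in range(1,n) if s[i][4]>=amin]
E
python3 - <<'E'
from h import *
for n in('scene','top'):
    f=grab(n,n+'0.png'); c,d=ray(f,(320,240)); print(n,c.round(),d.round(2),np.array(f['camera_matrix'])[0,0])
s=manip.observe();print(s)
E
```

```text
pics
scene [-313.  746.  488.] [ 0.82 -0.44 -0.38] 509.4661766767234
top [ 195.  300. 1650.] [ 0.18 -0.01 -0.98] 610.2003107425227
{'time': 0.1, 'joint_pos': array([-1.27449654,  0.4266319 ,  0.07384703,  1.60655858, -0.03413991,
        1.11083737, -0.06711329]), 'qvel': array([ 1.29997099e-03, -2.02384216e-03,  2.27096398e-04, -2.16123291e-03,
       -1.58360073e-03, -1.32093995e-03, -7.68121621e-05]), 'joint_efforts': array([ 1.08846722e-02, -9.51529598e+01,  3.77259225e+00, -4.64402533e+01,
        1.97312393e-02,  6.45500317e-03, -7.68652649e-05]), 'tcp_pos': array([290.89775464, 608.69348382, 249.39861605]), 'tcp_rot': array([ 2.21086796e-01,  9.75253958e-01, -5.78104809e-04, -1.09721129e-04]), 'force': array([0.4878432, 0.179444 , 1.1680783]), 'moment': array([ 0.04833989,  0.03346028, -0.02178275]), 'finger_force': 0.0, 'grip_width': 1.0030540862344308}
```

View pics/scene0.png

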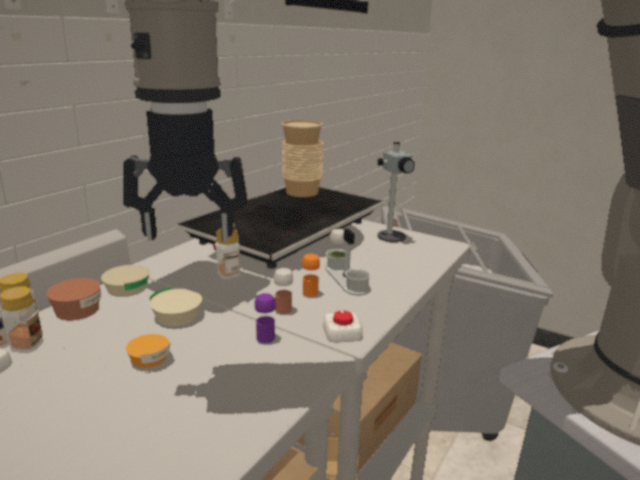

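View pics/top0.png

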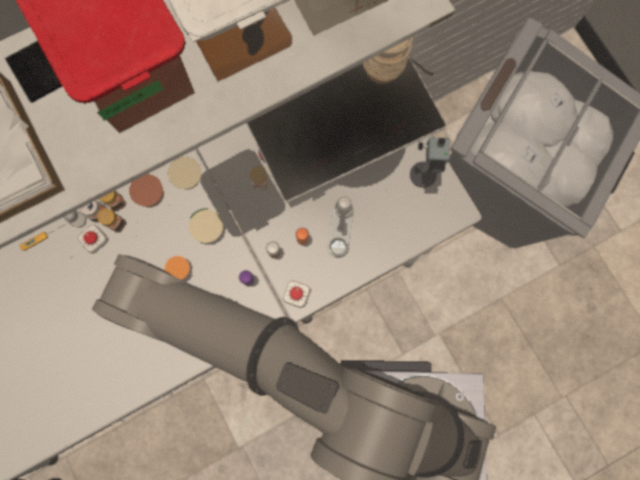

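Candidates for the red shaker: the steel-capped red-brown one at scene (284,290) / top (273,249), the orange one at scene (311,275), and the purple one at scene (265,317). By the description it is the steel-capped one. The green shaker is at scene (338,250) / top (343,205), the empty well at scene (357,282) / top (338,246), and the camera at scene (397,162) / top (435,150).

Run:
```python
from h import *
a=cv2.imread('pics/scene0.png')[140:350,230:430]; b=cv2.imread('pics/top0.png')[120:310,230:470]
a=cv2.resize(a,(400*600//420,600),interpolation=3)[:600]; b=cv2.resize(b,None,fx=2.6,fy=2.6,interpolation=3)
cv2.imwrite('pics/ca.png',cv2.resize(cv2.imread('pics/scene0.png')[140:350,230:430],None,fx=2.85,fy=2.85,interpolation=3))
cv2.imwrite('pics/cb.png',cv2.resize(cv2.imread('pics/top0.png')[120:310,230:470],None,fx=3,fy=3,interpolation=3))
s=grab('scene');t=grab('top')
for n,p,q in [('redcap',(284,273),(273,248)),('greencap',(338,234),(343.5,203)),('cam',(398,160),(436,150))]:
    X,e=tri(s,p,t,q);print(n,X.round(1),round(e,1))
for n,q,z in [('redcap',(273,248),85),('greencap',(343.5,203),91),('well',(338,246),36),('jar',(259,175),100),('orange',(302,235),85),('foot',(424,176),5),('timer',(296,293),38)]: print(n,onz(t,q,z).round(1))
```

```text
redcap [460.4 401.7  79.1] 1.4
greencap [583.9 218.7  82.9] 0.0
cam [691.3  -4.  206. ] 5.0
redcap [459.  400.7  85. ]
greencap [581.8 219.1  91. ]
well [476.5 229.6  36. ]
jar [650.5 442.8 100. ]
orange [495.1 326.2  85. ]
foot [685.5  -9.4   5. ]
timer [347.7 339.1  38. ]
```

View pics/ca.png

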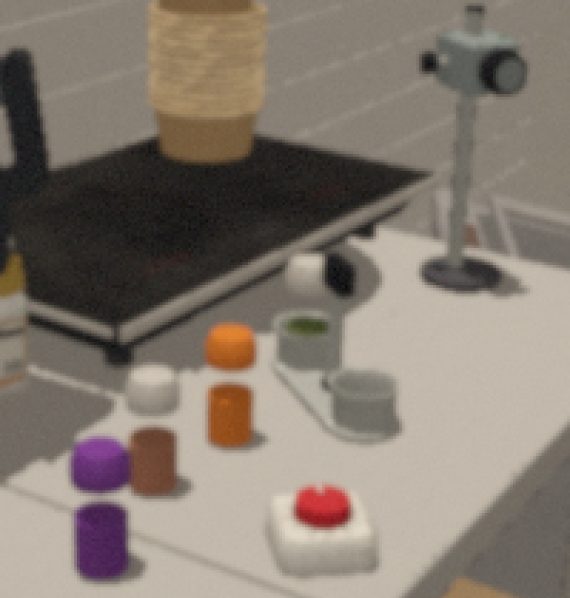

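View pics/cb.png

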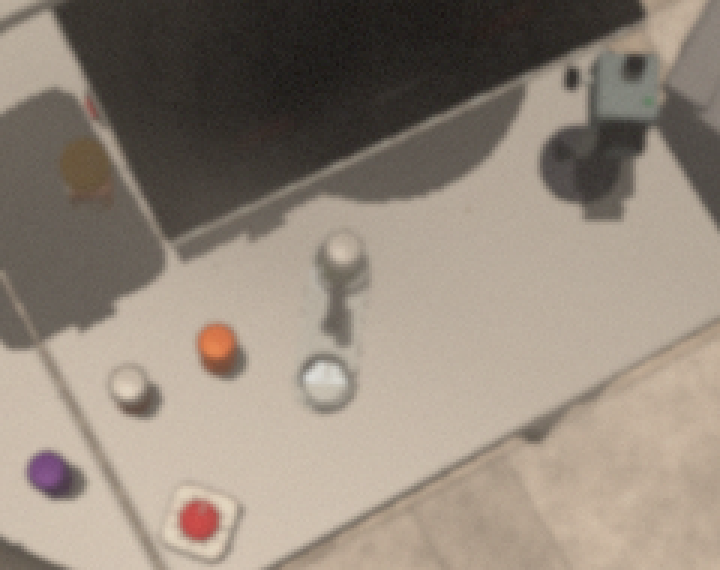

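The crops confirm it: steel cap, red-brown body at scene (284,290). The caddy's x axis runs roughly along world +x. I'll move over the red shaker for a wrist look.

```bash
python3 -m jog '{"xyz":[[-48,-23,0],[-48,-23,0],[-48,-23,0],[-48,-23,0],[-49,-23,0]],"rotation":[[0,0,0],[0,0,0],[0,0,0],[0,0,0],[0,0,0]],"claw":[-1,-1,-1,-1,-1]}' 40
python3 -m jog '{"xyz":[[0,0,0]],"rotation":[[0,0,0]],"claw":[-1]}'
python3 - <<'E'
from h import *
f=grab('wrist','w1.png'); t=grab('top')
c,d=ray(f,(320,240));print(c.round(),d.round(2))
for n,X in [('red',(459.5,401,85)),('green',(582,219,91)),('well',(476.5,229.6,36)),('orange',(495,326,85))]: print(n,proj(f,X).round())
print('purple',onz(t,(246,277),85),manip.observe()['tcp_pos'])
E
```

```text
time: 0.82
tcp_pos: [459.7, 399.9, 250.0]
tcp_rot: [0.221, 0.975, 0.0, -0.0]
force: [0.2, -0.6, 1.0]
grip_width: 0.999
finger_force: 0.0
time: 0.95
tcp_pos: [462.0, 397.2, 250.2]
tcp_rot: [0.224, 0.975, -0.0, 0.001]
force: [0.1, 0.2, -0.2]
grip_width: 0.998
finger_force: 0.0
[402. 425. 373.] [ 0.23 -0.11 -0.97]
red [324. 221.]
green [199. 432.]
well [169. 303.]
orange [259. 300.]
purple [381.78046999 467.78960476  85.        ] [459.02883782 401.0772073  249.95307624]
```

View pics/w1.png

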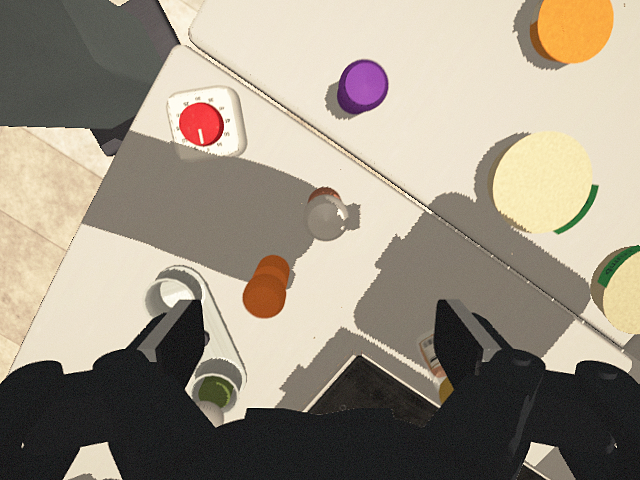

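The wrist view shows the red shaker's steel cap at (326,218), against a prediction of (324,221). The orange decoy is at (265,295) and the well mouth at about (173,293). The path to the red shaker is clear.

Run:
```python
from h import *
f=grab('wrist')
X=onz(f,(326,217),85);o=manip.observe();R=Rn.from_quat(o['tcp_rot'])
print(X, R.inv().apply(X-[0,0,13]-o['tcp_pos']))
print('well',onz(f,(173,293),36))
```

```text
[454.00598847 407.92869207  85.        ] [  6.43412987   3.55662936 177.91163318]
well [466.80022517 243.3961282   36.        ]
```

Run:
```python
from h import *
f=grab('wrist');g=f['pixels'][140:320,130:400,::-1]
cv2.imwrite('pics/w2.png',cv2.resize(g,None,fx=2.8,fy=2.8,interpolation=3)); o=manip.observe();R=Rn.from_quat(o['tcp_rot']);print(o['tcp_pos'],proj(f,(459.5,401,85)))
```

```text
[458.09085372 402.29519594 249.87709463] [320.24379754 228.52709279]
```

View pics/w2.png

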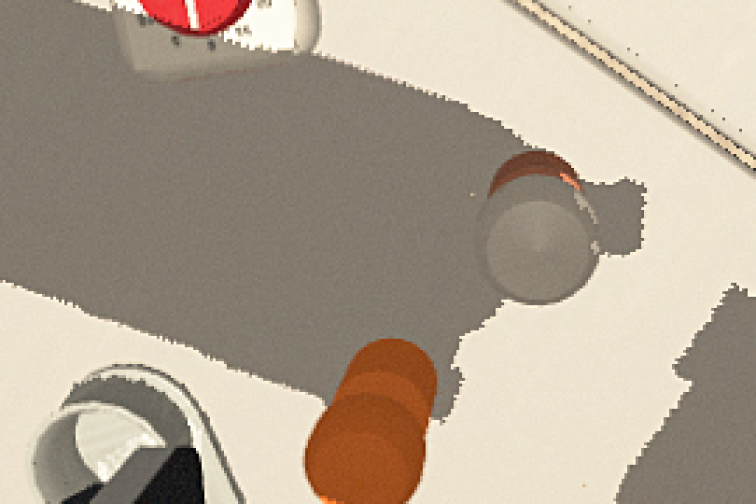

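The cap top is at crop (540,241), which is wrist (323,226). That agrees with the top view to about 3 mm.

Run:
```python
from h import *
f=grab('wrist')
X=onz(f,(322.9,226.1),85);o=manip.observe();R=Rn.from_quat(o['tcp_rot'])
print(X, o['tcp_pos'],R.inv().apply(X-[0,0,13]-o['tcp_pos']))
```

```text
[458.33315374 404.02716687  85.        ] [457.97069458 402.40828304 249.84139976] [  0.28515797   1.64087044 177.84133901]
```

```bash
python3 -m jog '{"xyz":[[0,1,40],[0,0,40],[0,0,40],[0,0,38],[0,0,20]],"rotation":[[0,0,0],[0,0,0],[0,0,0],[0,0,0],[0,0,0]],"claw":[-1,-1,-1,-1,-1]}' 30
python3 -m jog '{"xyz":[[0,0,0],[0,0,0],[0,0,0],[0,0,0],[0,0,0]],"rotation":[[0,0,0],[0,0,0],[0,0,0],[0,0,0],[0,0,0]],"claw":[-1,-1,1,1,1]}' 30
python3 -m jog '{"xyz":[[0,0,0],[0,0,0],[0,0,0],[0,0,0],[0,0,0]],"rotation":[[0,0,0],[0,0,0],[0,0,0],[0,0,0],[0,0,0]],"claw":[1,1,1,1,1]}' 30
```

```text
time: 1.82
tcp_pos: [458.0, 402.6, 70.1]
tcp_rot: [0.22, 0.975, -0.001, -0.001]
force: [-0.3, 0.5, 0.8]
grip_width: 1.002
finger_force: 0.0
time: 2.45
tcp_pos: [459.6, 402.5, 72.6]
tcp_rot: [0.221, 0.975, 0.001, 0.0]
force: [-0.3, -0.0, 7.2]
grip_width: 0.418
finger_force: 29.1
time: 3.08
tcp_pos: [459.7, 402.5, 72.7]
tcp_rot: [0.221, 0.975, 0.0, 0.0]
force: [-0.3, -1.0, 6.8]
grip_width: 0.416
finger_force: 29.2
```

```bash
python3 -m jog '{"xyz":[[0,0,-30],[0,0,-40],[0,0,-40],[0,0,-40],[0,0,0]],"rotation":[[0,0,0],[0,0,0],[0,0,0],[0,0,-10],[0,0,-10]],"claw":[1,1,1,1,1]}'
python3 -m jog '{"xyz":[[0,-50,0],[0,-52,0],[0,0,0],[0,0,0],[0,0,0]],"rotation":[[0,0,0],[0,0,0],[0,0,0],[0,0,0],[0,0,0]],"claw":[1,1,1,1,1]}'
python3 - <<'E'
from h import *
f=grab('wrist','w3.png');o=manip.observe();print(o['tcp_pos'],o['tcp_rot'],o['grip_width'],proj(f,(476.5,229.6,36)),proj(f,(582,219,91)))
E
```

```text
time: 3.7
tcp_pos: [460.4, 403.1, 225.5]
tcp_rot: [0.046, 0.999, 0.002, 0.002]
force: [-0.1, -0.1, -1.6]
grip_width: 0.42
finger_force: 30.7
time: 4.32
tcp_pos: [449.4, 301.7, 222.0]
tcp_rot: [0.048, 0.999, 0.0, -0.0]
force: [0.8, 0.1, -1.1]
grip_width: 0.422
finger_force: 30.8
[449.3328713  301.6664771  221.86980187] [ 4.77446421e-02  9.98859571e-01 -7.75923977e-07 -8.49789271e-05] 0.41803498923595006 [237.78791711 261.09561199] [231.10620244 411.9073243 ]
```

View pics/w3.png

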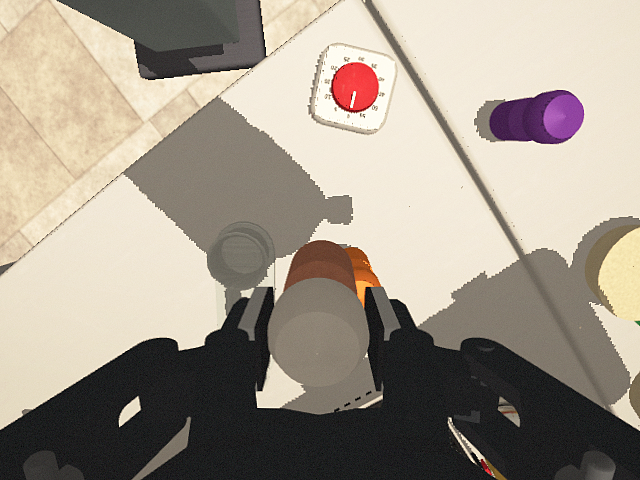

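The wrist view shows the red shaker held, with the well rim around (239,260), against a prediction of (238,261) from the top view. I'll enlarge the rim once for exactness.

Run:
```python
from h import *
f=grab('wrist');g=f['pixels'][210:330,190:290,::-1].copy()
def circ(z,r,c=(476.5,229.6)): return np.array([(proj(f,(c[0]+r*np.cos(a),c[1]+r*np.sin(a),z))-[190,210])*5+2.5 for a in np.linspace(0,6.28,60)],np.int32)
g=cv2.resize(g,None,fx=5,fy=5,interpolation=3)
g=cv2.convertScaleAbs(g,alpha=1.8,beta=-60)
for z,r,col in((36,23.5,(0,0,255)),(6,20.5,(0,255,0))): cv2.polylines(g,[circ(z,r)],True,col,1)
cv2.imwrite('pics/w4.png',g)
print(proj(f,(486.5,229.6,36))-proj(f,(476.5,229.6,36)),proj(f,(476.5,239.6,36))-proj(f,(476.5,229.6,36)))
```

```text
[ 1.76995757 11.21731115] [11.77175812 -1.06655067]
```

View pics/w4.png

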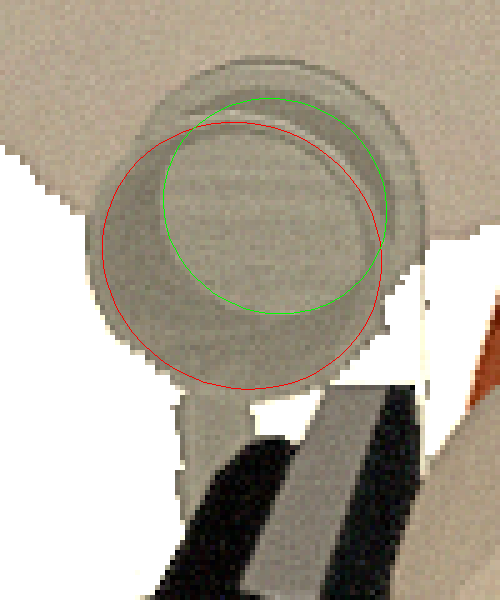

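Run:
```python
from h import *
f=grab('wrist')
a=onz(f,(274.8,262),6);b=onz(f,(274.8,306),6);d=b-a;print('yaw',np.degrees(np.arctan2(d[1],d[0])),a)
o=manip.observe();R=Rn.from_quat(o['tcp_rot']);T=o['tcp_pos'];print(T)
g=f['pixels'].astype(int)
for v in(310,330,345):
  print(v,g[v,262:380:2].mean(1).round().astype(int).tolist())
print([ (v,g[v,318].tolist()) for v in range(262,400,4)])
for dx in(-3,0,3): print(dx,proj(f,T+R.apply([dx,0,-12.3])), proj(f,T+R.apply([dx+18,0,-12.3])),proj(f,T+R.apply([dx-18,0,-12.3])))
```

```text
yaw -7.216406181877109 [489.47624543 255.71866221   6.        ]
[449.34869795 301.3562327  221.77152402]
310 [27, 30, 26, 22, 22, 79, 119, 113, 118, 115, 118, 119, 120, 120, 115, 120, 116, 121, 123, 124, 120, 124, 117, 121, 124, 122, 120, 120, 122, 119, 123, 117, 122, 126, 119, 125, 120, 117, 126, 123, 126, 121, 122, 119, 120, 117, 118, 115, 109, 117, 118, 84, 23, 25, 21, 30, 21, 22, 57]
330 [30, 26, 7, 116, 120, 122, 119, 118, 121, 124, 129, 129, 127, 131, 132, 124, 128, 130, 127, 129, 131, 127, 131, 127, 128, 132, 130, 131, 129, 132, 130, 128, 127, 130, 132, 127, 130, 127, 130, 126, 128, 133, 128, 128, 128, 127, 117, 120, 120, 121, 116, 118, 115, 117, 18, 23, 26, 25, 32]
345 [11, 25, 23, 89, 115, 116, 118, 127, 130, 124, 130, 123, 127, 129, 131, 124, 126, 131, 129, 125, 129, 129, 128, 128, 125, 127, 127, 130, 132, 134, 125, 128, 135, 130, 127, 126, 125, 127, 128, 131, 125, 130, 128, 127, 129, 127, 127, 127, 129, 115, 119, 118, 115, 103, 16, 30, 25, 16, 27]
[(262, [123, 75, 54]), (266, [118, 73, 54]), (270, [119, 77, 57]), (274, [122, 78, 57]), (278, [122, 119, 105]), (282, [123, 11
[... 264 characters left out ...]
3, 119]), (330, [141, 131, 116]), (334, [145, 137, 124]), (338, [144, 135, 119]), (342, [141, 130, 115]), (346, [141, 130, 115]), (350, [145, 136, 121]), (354, [144, 132, 119]), (358, [138, 127, 113]), (362, [140, 129, 115]), (366, [139, 129, 112]), (370, [144, 130, 117]), (374, [139, 130, 113]), (378, [137, 127, 112]), (382, [134, 125, 111]), (386, [139, 127, 113]), (390, [130, 124, 107]), (394, [132, 121, 108]), (398, [132, 125, 110])]
-3 [322.02781375 358.87500955] [322.19647752 307.87174833] [321.86692866 405.61282055]
0 [322.05539645 350.67834175] [322.22530509 298.93715432] [321.89318723 398.10711761]
3 [322.08319393 342.361818  ] [322.25432722 289.87542913] [321.91966941 390.48967564]
```

```bash
python3 -m jog '{"xyz":[[-18,-35,0],[-17,-34,0],[0,0,35],[0,0,35],[0,0,35]],"rotation":[[0,0,0],[0,0,0],[0,0,0],[0,0,0],[0,0,0]],"claw":[1,1,1,1,1]}'
python3 -m jog '{"xyz":[[0,0,0],[0,0,0],[0,0,0],[0,0,0]],"rotation":[[0,0,0],[0,0,0],[0,0,0],[0,0,0]],"claw":[1,1,1,1]}'
```

```text
time: 5.1
tcp_pos: [477.7, 229.0, 116.0]
tcp_rot: [0.048, 0.999, 0.0, 0.0]
force: [0.1, -0.2, -0.9]
grip_width: 0.417
finger_force: 30.8
time: 5.6
tcp_pos: [478.1, 228.9, 118.0]
tcp_rot: [0.048, 0.999, 0.001, 0.001]
force: [0.3, 0.9, -0.9]
grip_width: 0.421
finger_force: 30.7
```

```bash
python3 -m jog '{"xyz":[[0,0,8],[0,0,7],[0,0,4],[0,0,0]],"rotation":[[0,0,0],[0,0,0],[0,0,0],[0,0,0]],"claw":[1,1,1,1]}'
python3 - <<'E'
from h import *
s=grab('scene','s2.png');t=grab('top')
a=cv2.resize(s['pixels'][200:320,270:410,::-1],None,fx=3.4,fy=3.4,interpolation=3);b=cv2.resize(t['pixels'][175:285,290:385,::-1],None,fx=3.2,fy=3.2,interpolation=3)
h=max(a.shape[0],b.shape[0]);p=lambda i:cv2.copyMakeBorder(i,0,h-i.shape[0],0,0,cv2.BORDER_CONSTANT)
cv2.imwrite('pics/c5.png',np.hstack([p(a),p(b)]))
E
```

```text
time: 6.1
tcp_pos: [477.4, 228.5, 97.5]
tcp_rot: [0.048, 0.999, -0.0, -0.0]
force: [0.5, 0.7, -1.1]
grip_width: 0.415
finger_force: 30.7
```

View pics/c5.png

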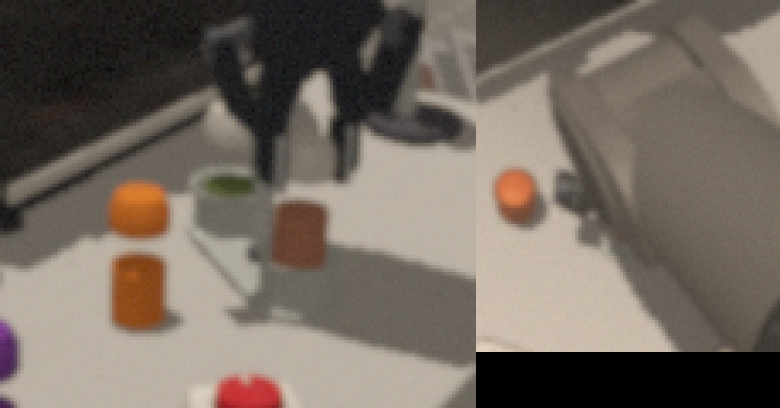

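The shaker (crop (300,240)) is aligned and about 11 mm down inside the well mouth, with no contact force. I'll carry on down.

```bash
python3 -m jog '{"xyz":[[0,0,6],[0,0,6],[0,0,4],[0,0,0],[0,0,0]],"rotation":[[0,0,0],[0,0,0],[0,0,0],[0,0,0],[0,0,0]],"claw":[1,1,1,1,1]}'
```

```text
time: 6.82
tcp_pos: [477.7, 228.6, 82.0]
tcp_rot: [0.048, 0.999, -0.0, -0.0]
force: [-0.0, -0.1, -1.1]
grip_width: 0.416
finger_force: 30.8
```

```bash
python3 -m jog '{"xyz":[[0,0,2],[0,0,2],[0,0,0],[0,0,0]],"rotation":[[0,0,0],[0,0,0],[0,0,0],[0,0,0]],"claw":[1,1,1,1]}'
```

```text
time: 7.32
tcp_pos: [478.1, 228.9, 78.6]
tcp_rot: [0.048, 0.999, 0.0, 0.0]
force: [-1.1, 0.0, 10.4]
grip_width: 0.42
finger_force: 31.3
```

Seated on the floor: 10 N at TCP z 78.6, as expected. Now releasing and rising.

```bash
python3 -m jog '{"xyz":[[0,0,0],[0,0,0],[0,0,0],[0,0,0],[0,0,0]],"rotation":[[0,0,0],[0,0,0],[0,0,0],[0,0,0],[0,0,0]],"claw":[-1,-1,-1,-1,-1]}'
python3 -m jog '{"xyz":[[0,0,-20],[0,0,-40],[0,0,-50],[0,0,-50],[0,0,0]],"rotation":[[0,0,0],[0,0,0],[0,0,0],[0,0,0],[0,0,0]],"claw":[-1,-1,-1,-1,-1]}'
python3 -m jog '{"xyz":[[40,0,-10],[40,0,0],[0,0,0],[0,0,0],[0,0,0]],"rotation":[[0,0,0],[0,0,0],[0,0,0],[0,0,0],[0,0,0]],"claw":[-1,-1,-1,-1,-1]}'
python3 - <<'E'
from h import *
f=grab('wrist','w6.png');o=manip.observe();print(o['tcp_pos'],proj(f,(476,229,91)),proj(f,(582,219,91)),proj(f,(529,223.5,111)))
E
```

```text
time: 7.95
tcp_pos: [477.6, 228.6, 78.0]
tcp_rot: [0.048, 0.999, -0.0, -0.0]
force: [0.0, 0.1, -0.3]
grip_width: 0.998
finger_force: 0.0
time: 8.57
tcp_pos: [479.2, 229.4, 241.8]
tcp_rot: [0.048, 0.999, 0.002, 0.002]
force: [-0.5, 0.8, -0.5]
grip_width: 1.0
finger_force: 0.0
time: 9.2
tcp_pos: [398.7, 236.2, 247.7]
tcp_rot: [0.049, 0.999, -0.0, -0.0]
force: [0.4, 0.1, 0.1]
grip_width: 1.001
finger_force: 0.0
[398.60845529 236.1467854  247.71130682] [320.9858946  324.93176536] [321.17590844 434.58505246] [320.57477209 397.99842145]
```

View pics/w6.png

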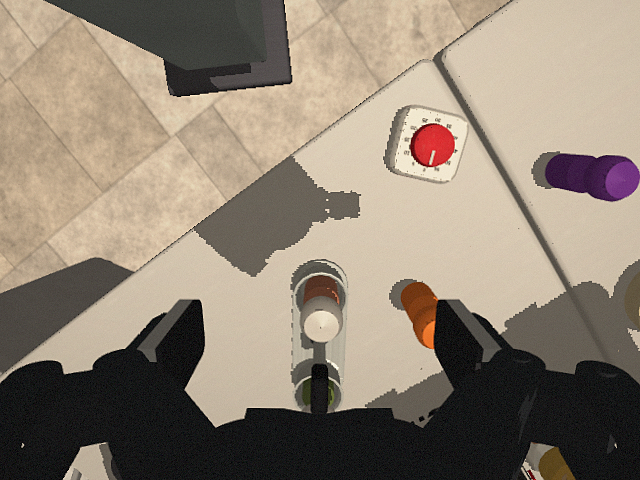

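The red shaker is seated, with its cap at (321,325) exactly as predicted for a 91 mm top height. The grip block is at about (319,385), and the caddy axis lines up with the tool. Next I measure the lens from the first images and grip the block.

```bash
python3 - <<'E'
from h import *
s=grab('scene');t=grab('top')
S=cv2.imread('pics/scene0.png');T=cv2.imread('pics/top0.png')
for n,I,(u0,v0,u1,v1) in(('S',S,(372,135,425,190)),('T',T,(408,130,456,200))):
    h=cv2.cvtColor(I,cv2.COLOR_BGR2HSV)[v0:v1,u0:u1]
    dark=(h[:,:,2]<75).astype(np.uint8); teal=((h[:,:,1]>25)&(h[:,:,0]>70)&(h[:,:,0]<115)&(h[:,:,2]>75)).astype(np.uint8)
    for nm,m in(('dark',dark),('teal',teal)):
        k,l,st,c=cv2.connectedComponentsWithStats(m)
        for i in range(1,k):
            if st[i][4]>12: 
                r=cv2.minAreaRect(np.argwhere(l==i)[:,::-1].astype(np.float32)); print(n,nm,(c[i]+[u0,v0]).round(1),st[i]+[u0,v0,0,0,0],np.round(r[1],1),round(r[2],1))
g=cv2.cvtColor(S,cv2.COLOR_BGR2GRAY)
print('scene');print(g[150:182:2,390:420])
g=cv2.cvtColor(T,cv2.COLOR_BGR2GRAY)
print('top');print(g[134:182:2,420:454])
E
python3 -m jog '{"xyz":[[-44,0,0],[-44,1,0],[-43,0,30],[0,0,40],[0,0,40]],"rotation":[[0,0,0],[0,0,0],[0,0,0],[0,0,0],[0,0,0]],"claw":[-1,-1,-1,-1,-1]}'
python3 -m jog '{"xyz":[[0,0,0],[0,0,0]],"rotation":[[0,0,0],[0,0,0]],"claw":[-1,-1]}'
```

```text
S dark [403.1 163.7] [398 157  14  16 130] [15. 13.] 90.0
S dark [380.3 161.7] [378 159   6   6  32] [5. 5.] 90.0
T dark [416.5 133.8] [408 130  26  13 173] [12. 25.] 90.0
T dark [441.2 141.4] [439 139   6   6  28] [5. 5.] 0.0
T dark [420.1 145.6] [419 143   3   6  13] [5. 2.] 90.0
T dark [430.1 171.5] [414 160  31  27 420] [22.8 31.3] 63.4
scene
[[138 137 130 121 116 113 111 111 115 124 135 137 135 131 129 128 126 129
  128 131 127 129 124 126 128 129 128 127 130 128]
 [150 152 147 144 138 132 131 128 131 136 147 151 151 149 145 131 127 127
  130 128 128 126 129 131 129 127 127 132 133 131]
 [134 135 142 148 149 150 151 149 147 148 150 150 150 150 146 142 138 141
  141 137 132 130 131 132 131 131 129 128 126 129]
 [101 107 112 118 123 127 131 126 119 124 122 122 117 108 102 104 107 109
  106 107 105 106 114 123 125 129 127 127 128 127]
 [ 97  96  95  94  94 100  97  96  95  88  85  71  61  53  46  41  38  40
   42  50  61  89 114 124 128 128 125 129 129 128]
 [ 94  93  95  96  94  97  92  90  82  65  52  39  30  32  31  33  39  48
   56  58  64  63  79 102 119 124 126 129 128 130]
 
[... 4212 characters left out ...]
5]
 [ 78  68  59  56  54  54  56  59  55  58  55  60  58  54  56  60  72  87
   90  95 108 133 160 167 168 168 169 167 169 168 169 167 170 169]
 [ 76  69  58  59  58  60  55  55  52  55  56  57  56  61  60  67  79  87
   91  96 106 132 157 166 168 171 170 170 170 169 171 169 170 165]
 [ 78  68  63  60  59  58  55  59  57  58  62  58  59  56  65  73  87  89
   93  97 106 135 159 168 170 171 172 171 169 170 167 168 168 170]]
time: 9.98
tcp_pos: [529.1, 224.3, 136.4]
tcp_rot: [0.049, 0.999, -0.0, -0.0]
force: [0.2, 0.4, -0.2]
grip_width: 1.007
finger_force: 0.0
time: 10.22
tcp_pos: [529.2, 224.8, 139.2]
tcp_rot: [0.048, 0.999, 0.0, 0.0]
force: [1.0, 0.1, 0.7]
grip_width: 0.999
finger_force: 0.0
```

Run:
```python
from h import *
s=grab('scene');t=grab('top')
X,e=tri(s,(409,165),t,(436.7,169))
print('tri',X.round(1),e)
c,d=ray(s,(409,165))
for k in np.arange(-60,61,20):
    P=X+d*k; print(P.round(),proj(t,P).round(1),proj(t,P+[0,0,18]).round(1))
for z in(200,225):
  a=onz(t,(427,146),z);b=onz(t,(427,160),z);p=onz(t,(430,158.7),z);q=onz(t,(447,160.7),z)
  print(z,'side',np.degrees(np.arctan2(*(b-a)[[1,0]])),'front',np.degrees(np.arctan2(*(q-p)[[1,0]])),np.linalg.norm(onz(t,(427,158),z)-onz(t,(449,160.5),z)),a,b,p,q)
print('foot',onz(t,(424.3,176),3),proj(s,(685.5,-9.4,0)))
for z in (0,230): print(proj(t,(685,-9,z)),proj(s,(685,-9,z)))
```

```text
tri [644.1  -4.2 204.1] 2.086020265102434
[598.  32. 218.] [423.6 185.5] [425.  183.5]
[613.  20. 213.] [428.1 180.1] [429.5 178. ]
[629.   8. 209.] [432.6 174.6] [434.1 172.5]
[644.  -4. 204.] [437.  169.3] [438.6 167.1]
[659. -16. 200.] [441.4 163.9] [443.  161.7]
[675. -28. 195.] [445.8 158.7] [447.4 156.4]
[690. -40. 190.] [450.1 153.4] [451.8 151.1]
200 side 179.32462576191378 front -95.82903514967823 54.550572184150354 [704.84262992  18.95833547 200.        ] [668.61726617  19.38536188 200.        ] [672.12364894  11.92549863 200.        ] [667.84180133 -30.0170864  200.        ]
225 side 179.32462576191378 front -95.82903514967842 53.610228805860785 [696.05643807  23.79740005 225.        ] [660.45552755  24.21706537 225.        ] [663.90146726  16.88579533 225.        ] [659.69343018 -24.33378295 225.        ]
foot [686.15649519 -10.58145049   3.        ] [393.40205826 237.75217721]
[423.54149883 176.69061164] [393.38760032 237.84034061]
[440.95462686 149.9357271 ] [400.98102103 150.64329848]
```

```bash
python3 -m jog '{"xyz":[[0,-1,20],[0,0,22],[0,0,0],[0,0,0],[0,0,0]],"rotation":[[0,0,0],[0,0,0],[0,0,0],[0,0,0],[0,0,0]],"claw":[-1,-1,-1,1,1]}' 80
python3 -m jog '{"xyz":[[0,0,0],[0,0,0],[0,0,0],[0,0,0],[0,0,0]],"rotation":[[0,0,0],[0,0,0],[0,0,0],[0,0,0],[0,0,0]],"claw":[1,1,1,1,1]}' 80
```

```text
time: 10.95
tcp_pos: [529.0, 224.0, 97.2]
tcp_rot: [0.048, 0.999, 0.0, 0.001]
force: [0.5, -0.6, -0.7]
grip_width: 0.601
finger_force: 0.0
time: 11.58
tcp_pos: [528.6, 223.7, 96.5]
tcp_rot: [0.048, 0.999, 0.0, 0.0]
force: [-2.1, -1.3, 8.0]
grip_width: 0.153
finger_force: 78.9
```

Run:
```python
from h import *
s=grab('scene');t=grab('top')
L,_=tri(s,(409,165),t,(436.7,170.5));print('lens',L)
for n,p,q in(('topknob',(396.7,145.3),(441.2,141.4)),('side',(380.3,161.7),(420.1,145.6))):
    X,e=tri(s,p,t,q);d=L-X;print(n,X.round(1),round(e,1),np.degrees(np.arctan2(d[1],d[0])))
for z in (235,250):
    X=onz(t,(441.2,141.4),z);d=L-X;print(z,X.round(1),np.degrees(np.arctan2(d[1],d[0])))
print('foot scene',onz(s,(391.8,236.5),3))
```

```text
lens [640.74371757  -3.09278282 204.79593755]
topknob [703.1  -8.  239.7] 0.4 175.53349065506308
side [704.8  36.3 201.8] 0.3 -148.42621516652028
235 [704.9  -8.8 235. ] 174.87801799925586
250 [699.5  -5.6 250. ] 177.58082057778955
foot scene [688.39752234  -6.04645885   3.        ]
```

```bash
python3 -m jog '{"xyz":[[0,0,-10],[0,0,-20],[0,0,-30],[0,0,-30],[0,0,0]],"rotation":[[0,0,0],[0,0,0],[0,0,0],[0,0,0],[0,0,0]],"claw":[1,1,1,1,1]}' 80
```

```text
time: 12.3
tcp_pos: [529.2, 224.1, 188.1]
tcp_rot: [0.048, 0.999, 0.001, 0.001]
force: [-0.4, 1.0, -7.1]
grip_width: 0.15
finger_force: 79.1
```

```bash
python3 - <<'E'
from h import *
o=manip.observe();print(o['joint_pos'].round(3),o['tcp_pos'])
R=Rn.from_quat(o['tcp_rot']);print(R.as_matrix().round(3));print(R.inv().apply(np.array([491.2,8.6,250])-o['tcp_pos']))
E
python3 -m jog '{"xyz":[[0,-15,-10],[0,-30,-15],[0,-35,-15],[0,-35,-15],[0,-30,-7]],"rotation":[[0,0,0],[0,0,0],[0,0,0],[0,0,0],[0,0,0]],"claw":[1,1,1,1,1]}' 80
python3 - <<'E'
from h import *
o=manip.observe();print(o['joint_pos'].round(3),o['tcp_pos'])
E
```

```text
[-0.665  0.329  0.187  1.906 -0.077  0.909  1.033] [529.22385056 224.06984627 188.06324164]
[[-0.995  0.097  0.003]
 [ 0.097  0.995  0.002]
 [-0.003  0.002 -1.   ]]
[  16.84082983 -218.0107029   -62.42555384]
time: 12.92
tcp_pos: [513.7, 77.0, 248.0]
tcp_rot: [0.049, 0.999, -0.0, -0.0]
force: [0.4, 0.6, -6.2]
grip_width: 0.149
finger_force: 79.1
[-0.506  0.174  0.263  1.965 -0.053  1.01   1.255] [513.68225549  77.00251227 247.99783306]
```

```bash
python3 -m jog '{"xyz":[[5,-23,0],[6,-24,-1],[5,-23,-1],[0,0,0],[0,0,0]],"rotation":[[0,0,0],[0,0,0],[0,0,0],[0,0,5],[0,0,8]],"claw":[1,1,1,1,1]}'
python3 -m jog '{"xyz":[[0,0,0],[0,0,0],[0,0,0],[0,0,0],[0,0,0]],"rotation":[[0,0,10],[0,0,10],[0,0,10],[0,0,10],[0,0,10]],"claw":[1,1,1,1,1]}'
python3 -m jog '{"xyz":[[0,0,0],[0,0,0],[0,0,0],[0,0,0],[0,0,0]],"rotation":[[0,0,10],[0,0,9],[0,0,7],[0,0,0],[0,0,0]],"claw":[1,1,1,1,1]}'
python3 - <<'E'
from h import *
o=manip.observe();T=o['tcp_pos'];R=Rn.from_quat(o['tcp_rot']).as_matrix();cx=-R[:,0]
print(T,'caddy x angle',np.degrees(np.arctan2(cx[1],cx[0])),R[:,2].round(4),o['joint_pos'].round(2))
mid=T-[0,0,46.5]
for n in('scene','top'):
  f=grab(n,n+'F.png')
  print(n,'red cap exp',proj(f,mid+[0,0,41]-54*cx).round(),'green cap exp',proj(f,mid+[0,0,41]+54*cx).round(),'lens',proj(f,(640.7,-3,204)).round())
  print('orange',blobs(f,(5,180,120),(15,255,255),30),'brown/green',blobs(f,(0,60,40),(14,170,150),40)[:8],blobs(f,(28,70,30),(60,255,180),20)[:6])
E
```

```text
time: 13.55
tcp_pos: [490.7, 10.6, 249.1]
tcp_rot: [0.163, 0.987, -0.0, -0.001]
force: [-0.0, 0.6, -5.5]
grip_width: 0.153
finger_force: 78.9
time: 14.18
tcp_pos: [490.8, 11.0, 249.0]
tcp_rot: [0.565, 0.825, -0.001, -0.001]
force: [-0.1, -0.4, -6.0]
grip_width: 0.153
finger_force: 79.1
time: 14.8
tcp_pos: [491.3, 11.2, 249.6]
tcp_rot: [0.734, 0.68, -0.0, -0.0]
force: [-0.5, 0.1, -6.3]
grip_width: 0.154
finger_force: 79.1
[491.28912723  11.1500928  249.60228647] caddy x angle -94.37465080969507 [-8.e-04 -2.e-04 -1.e+00] [-0.56  0.12  0.44  2.03 -0.06  1.   -0.16]
scene red cap exp [427. 165.] green cap exp [469. 162.] lens [409. 165.]
orange [([310.5, 261.6], [303, 255, 16, 14, 194]), ([310.1, 285.4], [304, 276, 13, 20, 244])] brown/green [([425.3, 189.2], [418, 185, 16, 10, 134]), ([285.9, 232.8], [279, 230, 16, 7, 43]), ([308.1, 261.1], [301, 252, 19, 18, 68]), ([224.1, 269.5], [218, 259, 21, 18, 118]), ([312.0, 287.4], [303, 274, 17, 24, 85]), ([72.7, 303.9], [46, 277, 55, 44, 972]), ([23.1, 336.3], [8, 322, 34, 28, 628]), ([151.6, 364.2], [133, 355, 35, 14, 66])] [([466.3, 186.8], [460, 185, 13, 4, 35]), ([135.3, 284.0], [124, 276, 24, 15, 106]), ([160.9, 291.0], [151, 287, 21, 12, 68])]
top red cap exp [412. 224.] green cap exp [458. 229.] lens [437. 171.]
orange [] brown/green [([21.7, 12.8], [14, 0, 17, 28, 66]), ([356.4, 7.1], [350, 0, 14, 14, 74]), ([243.9, 46.1], [197, 8, 95, 73, 3085]), ([150.3, 94.0], [71, 39, 123, 93, 2762]), ([51.4, 69.0], [44, 56, 16, 28, 47]), ([497.9, 83.8], [481, 59, 35, 51, 529]), ([399.3, 125.6], [390, 120, 19, 12, 75]), ([319.2, 163.0], [310, 157, 18, 12, 47])] [([131.0, 99.7], [99, 81, 64, 38, 722])]
```

The red (425,189) and green (466,187) bodies sit under their expected cap pixels, so the caddy is level and in place. I'll let it settle for a moment, then hand in.

```bash
python3 -m jog '{"xyz":[[0,0,0],[0,0,0],[0,0,0],[0,0,0]],"rotation":[[0,0,0],[0,0,0],[0,0,0],[0,0,0]],"claw":[1,1,1,1]}'
python3 -c "
from plant import manip
print(manip.hand_in())"
```

```text
time: 15.4
tcp_pos: [491.7, 11.2, 250.0]
tcp_rot: [0.735, 0.679, -0.0, -0.0]
force: [0.2, 0.8, -6.2]
grip_width: 0.151
finger_force: 79.1
the job is handed in; nothing more can be done
None
```

I handed the job in at about 15 s: the red shaker is seated and released in the empty well, and the arm is holding the caddy level and broadside, with its middle about 150 mm in front of the lens by my measurements; no verdict was returned.

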